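# Offer the chocolate dish to the guest

### The arm

A 7-joint arm with a two-finger parallel gripper is mounted at the origin on the work surface. World frame = base frame: x ahead of the robot, y to its left, z up, the work surface at z = 0. Lengths are in m, angles in rad, forces in N, time in s.
With the tool pointing down it reaches from about 0.4 to 0.875 m from the base axis. Payload 19.3 kg.
Tool frame: the origin (TCP) lies between the finger pads; the fingertips stand 17 mm ahead of it and the grasp point (between the pads) lies 2 mm behind it; z points along the fingers, x is the direction in which the jaws open and shut, and the axes are right-handed (so a half turn about z gives the same grasp; the last joint's range is limited). The gripper opens to 85 mm and grips with 20 to 120 N. Pads are 22 mm wide; open, the fingers measure 114 mm over their backs; the gripper's body (76 mm by 85 mm) begins 54 mm behind the grasp point. The pads swing forward as they close: fully open they stand 13 mm farther back than shut.
Start: joints at [-1.31, 0.521, -0.036, 1.599, 0.021, 1.021, -0.113], TCP at [0.203, 0.591, 0.248] pointing down, gripper open.
Joint ranges: [-2.91, 2.91], [-0.3, 2.13], [-1.5, 1.42], [0.17, 2.43], [-1.26, 4.41], [0.16, 1.93], [-2.52, 2.52]. Speed limits (rad/s): [1.89, 1.89, 2.39, 2.39, 3.01, 3.01, 3.01].

### API

Orientations are given as [roll, pitch, yaw] about the fixed x, y, z axes, in that order (R = Rz(yaw) Ry(pitch) Rx(roll)).
In Python, from workcell import bot gives the robot as it stands. The module is installed in compiled form; this text tells all that it offers.
- The arm moves only by the tool arm_command, never from a script. Its argument "targets" is a list of rows, each a list of 6 numbers: the shift along the tool's x, y, z in mm, then the turn, a rotation vector about the tool's x, y, z in degrees. In form: [[x, y, z, wx, wy, wz], ...]. A call has 1 to 8 rows; each row shifts and turns the pose as measured when the row begins, along the tool's axes as they then stand; what a row does not reach is not made up. A row lasts 1/10 s, in which the tool goes at most 50 mm and 8.59 degrees, less where a joint would pass 70% of its speed; a pose out of reach is approached as far as the arm can. A call is refused whole if a number of a shift passes 50 or a number of a turn 8.59, either way. A call with a gripper value outside its range is refused whole. "grip" is the opening in per cent of the stroke, from 0 (shut) to 100 (fully open), set as the call begins (left out, the last holds). The fingers move at their own pace and stop on an object; "grip_force" is the grip in N (left out, the last holds). Time passes only in rows, so rows that do not move let the fingers close. It gives the time, the measured TCP pose, the force and the opening at its end, in the units of the state.
- bot.observe(): the state, without advancing time (a new reading comes with each control period).
- bot.grab_frame(name): name is "side" or "top" or "wrist"; returns a dict with "color" (480x640x3 uint8, red, green, blue), "depth" (480x640 float32, m along the optical axis (not along the pixel's ray), 0 where there is no reading), "fov_y" (degrees; the focal length in pixels is half the picture's height over the tangent of half this angle, whatever the lens; pixels are square), "cx", "cy" (the principal point, pixels), "R" (3x3) and "t" (3): a world point X has camera coordinates R X + t; the wrist camera has in their place "hand_eye" (4x4, takes a point from camera to tool coordinates, whose origin is the TCP and whose axes are the tool frame's). Camera axes: x right, y down, z forward; pixel columns grow to the right and rows downward; lengths in m; the calibration is good to about 2 mm. A picture is of the moment at which its call begins: read the wrist's pose just before it.
- bot.job_done(): hands the job in, once; it reports no verdict.
The state is a dict: "clock": time; "qpos": joint angles; "qd": joint speeds; "joint_efforts": joint torques, N m; "position": TCP position; "tool_rot": TCP orientation; "force": force on the tool from outside, world axes, zero at the start; "moment": the same for the moment, N m; "grip_width": finger opening in m.
Only numpy, scipy, OpenCV 4.12 (cv2) and the standard library are available. Lean on these libraries where they do the work, as an engineer would, in place of code of your own. Each camera call takes 0.05 s, during which the arm holds its last target. There are 200 camera calls.

### The job

Pick up the dark treat dish by the wooden grip of its arched handle, turn it a quarter turn so that its teal serving lip points straight to the guest's side of the tray (the long side away from the robot), and hold it out, level and still, over the middle of the paper napkin on the tray, its underside about 10 cm above the tray. The chocolate ball rolls freely in the dish: keep it in the middle without touching it, and leave the tray, the cup and the other things on the counter where they stand. Finish while still holding the dish up; do not set it down or let go.

Things in the scene. Friction and masses are not known exactly. Their poses are not given: they have to be found in the camera images.
- dish_grip (a point): centre of the pale wooden grip (60 mm along y, 16 mm wide along x, 16 mm high) at the top of the rigid steel arch that spans the dark treat dish along y, 115 mm straight above the middle of its underside; 40 mm or more is free on both long sides. z is the dish's upward axis, x points to its teal lip. Loose, about 0.4 kg; stands left or right of the robot's centre line, the tray on the other side
- dish_mid (a point): where the chocolate's centre is when it sits in the middle of the dish: 22 mm above the underside, 93 mm below dish_grip, same axes. The stoneware dish is 158 mm across, its rim 28 mm high; inside, a shallow 13 degree cone slopes down to a flat seat 18 mm wide
- dish_lip (a point): point on top of the teal serving lip, a flat tongue 78 mm wide at the front of the dish, where the rim is open: 95 mm from the dish's axis along its x, 21 mm above its underside; the lip ends 5 mm further out. At the start the lip points roughly to the robot's left (world +y)
- choc_center (a point): centre of the gold-foil chocolate, a loose ball 32 mm in diameter, 22 g, that lies on the seat in the middle of the dish and rolls when the dish is tilted or jerked
- tray_spot (a point): middle of the square white paper napkin (130 mm, teal stripe) in one half of the guest's loose wooden tray (220 mm along x by 360 mm along y, rim 20 mm high), on its inner floor 7 mm above the counter, 85 mm from the tray's centre along -y. x points to the guest's side, away from the robot (the tray may stand up to 15 degrees askew); z up
- cup_mid (a point): middle, 50 mm up, of the white lidded paper cup with a teal band, 80 mm wide and 104 mm high, standing in the other half of the tray, 185 mm from tray_spot: leave alone
- teabox_mid (a point): middle, 35 mm up, of the clear box of tea packets, 80 x 190 mm, 75 mm high, beyond the work: leave alone
- jar_mid (a point): middle, 53 mm up, of the closed clear jar of wrapped sweets, 88 mm wide, 106 mm high: leave alone
- stirrers_mid (a point): middle, 45 mm up, of the white pot of wooden stirrers, 72 mm wide, 160 mm high with the stirrers: leave alone
Not all that is in view belongs to the job. There is more than one size of the part that bears dish_grip; the job needs the smallest.

How it is judged:
By the outcome, as a careful person would: the job done as asked, in the order asked, and still so for the second after the job is handed in, while the arm keeps its last pose, push and grip.
It also fails if it takes over 58 s, if anything falls off the work surface, if the arm or the gripper's body presses on something with over 40 N, if the wrist force passes 120 N, or if a joint passes its speed limit or range.

## Working session

There is one attempt and no reset: what is moved stays moved. The work goes in short steps, Python scripts to look and compute and a tool call to move; the robot and the scene stay as the last step left them, time stands still between calls to the robot, and variables do not carry over. Pictures are saved under pics/ and viewed, about 8 in all and at most 12, crops included, and the job is handed in when it is done.

Besides the shell and the picture viewer there is one more tool, called after "Request:" as name(argument=value, ...), one argument or row to a line, values as JSON. arm_command: Moves the arm, as the interface text tells. Its arguments: {"type":"object","properties":{"targets":{"type":"array"},"grip":{"type":"number"},"grip_force":{"type":"number"}},"required":["targets"]}

```bash
mkdir -p pics; cat > h.py <<'E'
import numpy as np, cv2
from workcell import bot
from scipy.spatial.transform import Rotation as Ro
def cam(name):
    s=bot.observe(); f=bot.grab_frame(name)
    F=240/np.tan(np.radians(f["fov_y"])/2)
    if "hand_eye" in f:
        T=np.eye(4);T[:3,:3]=Ro.from_euler('xyz',s["tool_rot"]).as_matrix();T[:3,3]=s["position"]
        W=T@np.array(f["hand_eye"])
    else:
        W=np.eye(4);W[:3,:3]=np.array(f["R"]).T;W[:3,3]=-np.array(f["R"]).T@np.array(f["t"])
    f["W"]=W;f["F"]=F
    return f
def plane(f,uv,z):
    uv=np.atleast_2d(uv).astype(float)
    d=np.c_[(uv[:,0]-f["cx"])/f["F"],(uv[:,1]-f["cy"])/f["F"],np.ones(len(uv))]@f["W"][:3,:3].T
    o=f["W"][:3,3]
    return o+d*((z-o[2])/d[:,2])[:,None]
def cloud(f):
    v,u=np.mgrid[:480,:640];D=f["depth"]
    P=np.stack([(u-f["cx"])/f["F"]*D,(v-f["cy"])/f["F"]*D,D],-1)
    P=P@f["W"][:3,:3].T+f["W"][:3,3]; P[D==0]=np.nan
    return P
def save(f,n): cv2.imwrite("pics/"+n,cv2.cvtColor(f["color"],cv2.COLOR_RGB2BGR))
E
python3 - <<'E'
from h import *
print(bot.observe())
import pickle
for n in("top","side"):
    f=cam(n);save(f,n+"0.png");print(n,f["W"].round(3).tolist(),f["F"])
    pickle.dump(f,open(n+"0.pkl","wb"))
E
```

```text
{'clock': 0.0, 'qpos': array([-1.31018834,  0.52202382, -0.0363164 ,  1.5999891 ,  0.02119454,
        1.02109428, -0.11280799]), 'qd': array([ 0.00075944,  0.00028215,  0.00023039, -0.00089073, -0.00079045,
       -0.00138976,  0.00094836]), 'joint_efforts': array([-5.30194829e-04, -9.27096605e+01,  1.97988577e+00, -3.69933951e+01,
        1.78593665e-02,  8.04752985e-03, -4.50923028e-05]), 'position': array([0.20294147, 0.59080627, 0.2477265 ]), 'tool_rot': array([3.14151166e+00, 1.12685303e-03, 1.23995758e+00]), 'force': array([-0.23639516,  0.37887994, -0.31370222]), 'moment': array([-0.015658  , -0.04261467, -0.01121424]), 'grip_width': 0.08564559075617277}
top [[-0.029, -0.996, 0.088, 0.429], [-0.999, 0.03, 0.011, -0.064], [-0.013, -0.088, -0.996, 1.108], [0.0, 0.0, 0.0, 1.0]] 461.5564886285966
side [[0.912, -0.274, 0.306, 0.087], [-0.411, -0.577, 0.706, -0.991], [-0.017, -0.769, -0.639, 0.932], [0.0, 0.0, 0.0, 1.0]] 569.7165755498414
```

View pics/top0.png

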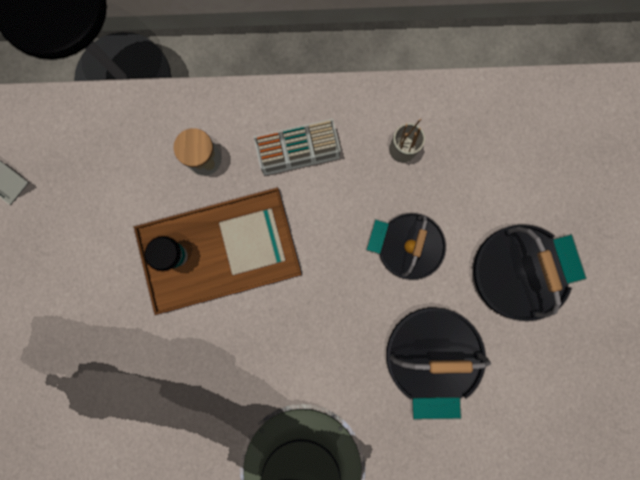

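View pics/side0.png

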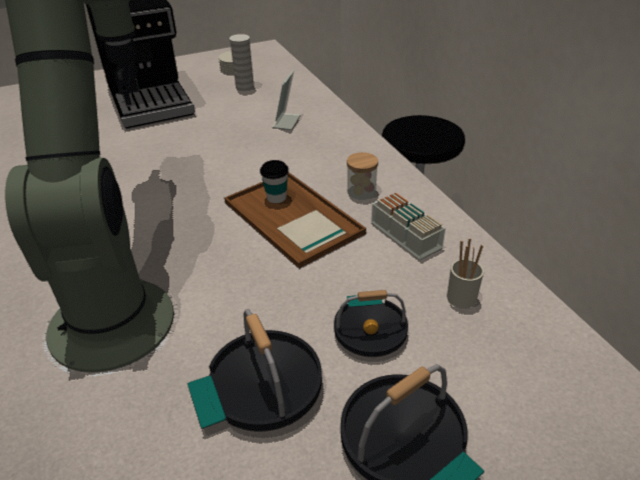

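The top view shows the small dish at (412,245) with its lip pointing left at (378,237). The napkin is at (252,242), and the tray is askew by about 10°. The other two dishes are larger decoys. The side view agrees.

```bash
python3 - <<'E'
from h import *
import pickle
f=pickle.load(open("top0.pkl","rb"));g=pickle.load(open("side0.pkl","rb"))
def masks(f):
    h=cv2.cvtColor(f["color"],cv2.COLOR_RGB2HSV)
    return {"teal":cv2.inRange(h,(78,120,50),(98,255,255)),"wood":cv2.inRange(h,(8,90,110),(20,190,255)),"pap":cv2.inRange(h,(15,5,170),(40,60,255)),
     "tray":cv2.inRange(h,(5,120,50),(20,255,190))}
for nm,f in(("top",f),("side",g)):
  P=cloud(f)
  for k,m in masks(f).items():
    n,l,st,c=cv2.connectedComponentsWithStats(m)
    for i in range(1,n):
        if st[i,4]<60: continue
        Q=P[l==i];Q=Q[~np.isnan(Q[:,0])]
        if not len(Q): continue
        r=cv2.minAreaRect(np.argwhere(l==i)[:,::-1].astype(np.float32))
        md=np.median(Q,0)
        rw=cv2.minAreaRect((Q[np.abs(Q[:,2]-md[2])<.012][:,:2]*1000).astype(np.float32))
        print(nm,k,st[i,4],c[i].round(1),"med",md.round(3),"rect",np.round(cv2.boxPoints(r)).astype(int).tolist(),"world",[np.round(x,1) for x in rw])
E
```

```text
top teal 149 [271.7 235.8] med [0.542 0.057 0.007] rect [[264, 211], [266, 210], [280, 261], [277, 261]] world [array([542.7,  57.6]), array([125.7,   7.1]), np.float64(13.8)]
top teal 425 [377.6 236.4] med [ 0.532 -0.195  0.02 ] rect [[367, 249], [375, 220], [389, 224], [380, 253]] world [array([ 531.8, -195. ]), array([33.4, 72.4]), np.float64(71.7)]
top teal 883 [568.5 258.8] med [ 0.465 -0.634  0.029] rect [[552, 240], [570, 234], [585, 278], [567, 284]] world [array([ 465.6, -634.9]), array([104.7,  45.9]), np.float64(14.5)]
top teal 963 [436.2 407.3] med [ 0.138 -0.311  0.029] rect [[413, 398], [459, 396], [459, 417], [413, 418]] world [array([ 137.5, -310.3]), array([ 45.5, 105.4]), np.float64(0.2)]
top wood 1121 [192.2 146.8] med [0.737 0.22  0.105] rect [[174, 129], [211, 129], [211, 165], [174, 165]] world [array([736.8, 220. ]), array([84.6, 83.3]), np.float64(88.3)]
top wood 67 [268.2 142. ] med [0.752 0.055 0.072] rect [[258, 143], [278, 138], [279, 141], [258, 146]] world [array([752.5,  54.1]), array([ 9.5, 47.2]), np.float64(12.6)]
top wood 66 [269.9 148.6] med [0.737
[... 6518 characters left out ...]
.1 295. ] med [ 0.504 -0.274  0.122] rect [[359, 292], [386, 290], [386, 298], [359, 300]] world [array([ 505.3, -273.5]), array([17.4, 55.3]), np.float64(66.6)]
side tray 441 [258.1 332.5] med [ 0.25  -0.318  0.173] rect [[244, 318], [256, 312], [273, 347], [261, 353]] world [array([ 252.1, -313. ]), array([22.4, 83.6]), np.float64(0.6)]
side tray 185 [370.3 326. ] med [ 0.503 -0.277  0.031] rect [[363, 319], [378, 319], [378, 333], [363, 333]] world [array([ 504.4, -273.9]), array([26.1, 29.2]), np.float64(30.2)]
side tray 666 [408.1 384.6] med [ 0.434 -0.526  0.172] rect [[384, 391], [423, 364], [432, 377], [393, 405]] world [array([ 436.1, -523.4]), array([81.1, 22.4]), np.float64(13.8)]
```

Request:
arm_command(
  targets=[
    [-24,34,0,0,0,0],
    [-24,34,0,0,0,0],
    [-24,34,0,0,0,0],
    [-24,34,0,0,0,0],
    [-24,34,0,0,0,0],
    [-24,34,0,0,0,0],
    [-24,34,0,0,0,0],
    [-24,34,0,0,0,0],
  ],
  grip=100,
)

```text
clock: 0.9
position: [0.3998, 0.3148, 0.245]
tool_rot: [-3.139, 0.004, 1.25]
force: [0.9, 0.3, 0.2]
grip_width: 0.0857
```

```bash
cat >> h.py <<'E'
def go(p,yaw,n=None):
    s=bot.observe();R=Ro.from_euler('xyz',s["tool_rot"])
    G=Ro.from_euler('xyz',[np.pi,0,np.radians(yaw)])
    d=R.inv().apply(np.array(p)-s["position"])*1000
    w=np.degrees((R.inv()*G).as_rotvec())
    print("t",round(s["clock"],2),"pos",s["position"].round(4),"rot",np.degrees(s["tool_rot"]).round(2),"q",s["qpos"].round(2),"F",s["force"].round(1),"w",round(s["grip_width"],4))
    print("shift",d.round(1),"turn",w.round(2))
E
python3 -c "
from h import *
go([.5,-.262,.25],71.5)"
```

```text
t 0.9 pos [0.3998 0.3148 0.245 ] rot [-179.84    0.22   71.61] q [-0.81  0.34  0.03  1.9  -0.01  0.9   0.48] F [0.9 0.3 0.2] w 0.0857
shift [-515.7  277.1   -3.7] turn [-0.16  0.22  0.11]
```

Request:
arm_command(
  targets=[
    [-36,20,-1,0,0,0],
    [-36,20,0,0,0,0],
    [-36,20,0,0,0,0],
    [-36,20,0,0,0,0],
    [-36,20,0,0,0,0],
    [-36,20,0,0,0,0],
    [-36,20,0,0,0,0],
    [-36,20,0,0,0,0],
  ],
)

```text
clock: 1.7
position: [0.4619, -0.0229, 0.2462]
tool_rot: [-3.139, 0.004, 1.249]
force: [1.3, -0.1, 0.3]
grip_width: 0.085
```

Request:
arm_command(
  targets=[
    [-36,20,0,0,0,0],
    [-36,20,0,0,0,0],
    [-36,20,0,0,0,0],
    [-36,20,0,0,0,0],
    [-36,20,0,0,0,0],
    [0,0,0,0,0,0],
  ],
)

```text
clock: 2.3
position: [0.4989, -0.2392, 0.246]
tool_rot: [-3.138, 0.006, 1.244]
force: [-1.1, 2.0, -0.2]
grip_width: 0.0854
```

```bash
python3 -c "
from h import *
f=cam('wrist');save(f,'w1.png');print(f['W'].round(3).tolist())
P=cloud(f);import pickle;pickle.dump(f,open('w1.pkl','wb'))
h=cv2.cvtColor(f['color'],cv2.COLOR_RGB2HSV)
for k,m in (('teal',cv2.inRange(h,(78,120,40),(98,255,255))),('wood',cv2.inRange(h,(5,90,90),(25,255,255)))):
    n,l,st,c=cv2.connectedComponentsWithStats(m)
    for i in range(1,n):
        if st[i,4]<150: continue
        Q=P[l==i];Q=Q[~np.isnan(Q[:,0])];md=np.median(Q,0)
        rw=cv2.minAreaRect((Q[np.abs(Q[:,2]-md[2])<.008][:,:2]*1000).astype(np.float32))
        print(k,st[i],md.round(4),[np.round(x,1) for x in rw])
go([.506,-.272,.25],71.5)"
```

```text
[[0.321, 0.907, 0.271, 0.429], [0.947, -0.306, -0.098, -0.213], [-0.006, 0.288, -0.958, 0.373], [0.0, 0.0, 0.0, 1.0]]
teal [ 362  176   41   85 3219] [ 0.53   -0.1909  0.0228] [array([ 531.9, -191.2]), array([34. , 76.8]), np.float64(71.6)]
wood [ 574    7   66  198 5951] [0.4777 0.0249 0.009 ] [array([507.5,  21.2]), array([ 46. , 136.7]), np.float64(83.7)]
wood [ 263  203   43   98 2601] [ 0.504  -0.2671  0.1236] [array([ 505.6, -269.7]), array([15.8, 58.6]), np.float64(71.7)]
t 2.35 pos [ 0.4989 -0.2367  0.2458] rot [-179.75    0.29   71.38] q [ 0.14  0.42  0.26  1.8  -0.12  0.94  1.7 ] F [ 0.   0.1 -1.1] w 0.0854
shift [-31.2  18.   -4.1] turn [-0.25  0.29 -0.12]
```

View pics/w1.png

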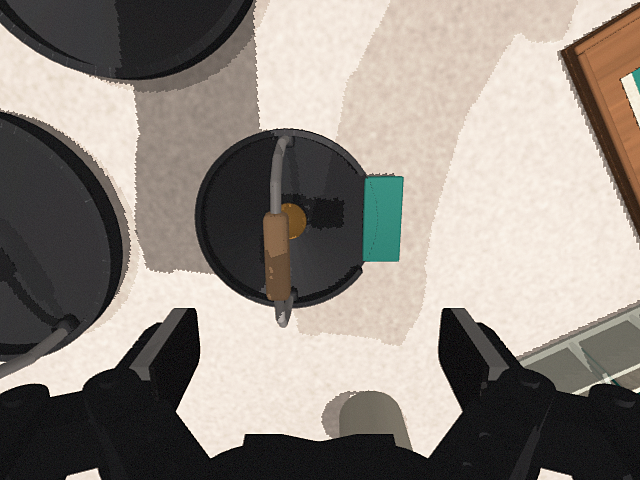

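The wrist view shows the grip at (277,255) and the lip at (383,218), both consistent with the top and side measurements to about 2 mm. Next I'll centre over the grip and descend.

Request:
arm_command(
  targets=[
    [-12,7,0,0,0,0],
    [-12,7,0,0,0,0],
    [-6,4,10,0,0,0],
    [-2,2,20,-0.2,0.2,0],
    [0,0,20,0,0,0],
    [0,0,10,0,0,0],
    [0,0,0,0,0,0],
    [0,0,0,0,0,0],
  ],
)

```text
clock: 3.15
position: [0.5085, -0.2734, 0.1814]
tool_rot: [-3.139, 0.0, 1.25]
force: [-0.9, -0.8, 1.2]
grip_width: 0.0854
```

```bash
python3 -c "
from h import *
go([.5057,-.271,.113],71.6)"
```

```text
t 3.15 pos [ 0.5085 -0.2734  0.1814] rot [-1.7987e+02  1.0000e-02  7.1600e+01] q [ 0.22  0.54  0.24  1.8  -0.17  0.82  1.79] F [-0.9 -0.8  1.2] w 0.0854
shift [ 1.4 -3.3 68.4] turn [-0.13  0.01  0.  ]
```

Request:
arm_command(
  targets=[
    [1,-2,12,0,0,0],
    [0,-1,12,0,0,0],
    [0,0,12,0,0,0],
    [0,0,12,0,0,0],
    [0,0,10,0,0,0],
    [0,0,6,0,0,0],
    [0,0,2,0,0,0],
    [0,0,0,0,0,0],
  ],
)

```text
clock: 3.95
position: [0.5063, -0.2711, 0.1105]
tool_rot: [-3.141, 0.0, 1.25]
force: [-0.4, 0.7, -0.3]
grip_width: 0.0855
```

```bash
python3 -c "
from h import *
go([.5057,-.271,.113],71.6)
f=cam('wrist');save(f,'w2.png');P=cloud(f)
h=cv2.cvtColor(f['color'],cv2.COLOR_RGB2HSV)
m=cv2.inRange(h,(5,90,90),(25,255,255))
n,l,st,c=cv2.connectedComponentsWithStats(m)
for i in range(1,n):
  if st[i,4]>150:
    Q=P[l==i];Q=Q[~np.isnan(Q[:,0])];print(st[i],np.median(Q,0).round(4),[np.round(x,1) for x in cv2.minAreaRect((Q[Q[:,2]>.11][:,:2]*1000).astype(np.float32))] if (Q[:,2]>.11).sum()>5 else '')
"
```

```text
t 3.95 pos [ 0.5063 -0.2711  0.1105] rot [-1.7994e+02  1.0000e-02  7.1640e+01] q [ 0.24  0.64  0.21  1.85 -0.2   0.67  1.81] F [-0.4  0.7 -0.3] w 0.0855
shift [-0.1 -0.6 -2.5] turn [-0.06  0.01  0.04]
[ 289  227   58  202 8674] [ 0.5006 -0.2684  0.1238] [array([ 505.8, -270. ]), array([15.8, 59.6]), np.float64(71.5)]
```

View pics/w2.png

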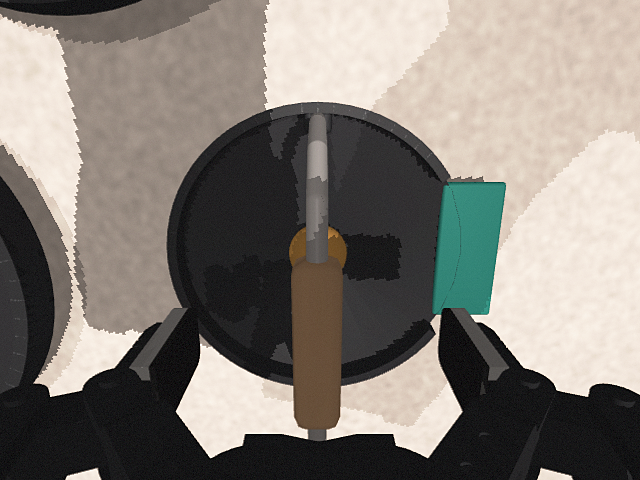

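The grip sits centred between the jaws at (317,345) and the ball is in the middle. Closing now.

Request:
arm_command(
  targets=[
    [0,-0.5,-2,0,0,0],
    [0,0,0,0,0,0],
    [0,0,0,0,0,0],
    [0,0,0,0,0,0],
    [0,0,0,0,0,0],
    [0,0,0,0,0,0],
    [0,0,0,0,0,0],
    [0,0,0,0,0,0],
  ],
  grip=0,
  grip_force=80,
)

```text
clock: 4.8
position: [0.5066, -0.2716, 0.1145]
tool_rot: [3.139, 0.001, 1.25]
force: [1.0, -0.9, 0.1]
grip_width: 0.0147
```

Request:
arm_command(
  targets=[
    [0,0,0,0,0,0],
    [0,0,0,0,0,0],
    [0,0,-1,0,0,0],
    [0,0,-2,0,0,0],
    [0,0,-3,0,0,0],
    [0,0,-3,0,0,0],
    [0,0,-3,0,0,0],
    [0,0,-3,0,0,0],
  ],
)

```text
clock: 5.6
position: [0.5059, -0.271, 0.1299]
tool_rot: [-3.142, 0.0, 1.25]
force: [-1.2, 0.8, -3.6]
grip_width: 0.0143
```

Request:
arm_command(
  targets=[
    [0,0,-4,0,0,0],
    [0,0,-5,0,0,0],
    [0,0,-6,0,0,0],
    [0,0,-7,0,0,0],
    [0,0,-8,0,0,0],
    [0,0,-8,0,0,0],
    [0,0,-8,0,0,0],
    [0,0,-8,0,0,0],
  ],
)

```text
clock: 6.4
position: [0.5058, -0.271, 0.1888]
tool_rot: [3.141, 0.0, 1.25]
force: [-0.0, -0.2, -4.3]
grip_width: 0.0147
```

Request:
arm_command(
  targets=[
    [0,0,-8,0,0,0],
    [0,0,-8,0,0,0],
    [0,0,-6,0,0,0],
    [0,0,-5,0,0,0],
    [0,0,-3,0,0,0],
    [0,0,-2,0,0,0],
    [0,0,-1,0,0,0],
    [0,0,0,0,0,0],
  ],
)

```text
clock: 7.2
position: [0.5059, -0.271, 0.2258]
tool_rot: [3.14, 0.0, 1.25]
force: [0.5, 0.0, -3.6]
grip_width: 0.0147
```

```bash
python3 -c "
from h import *
go([.531,.107,.2215],13.5)
f=cam('wrist');save(f,'w3.png')
f=cam('side');save(f,'s3.png')
a=cv2.imread('pics/w3.png')[60:460,100:560];b=cv2.imread('pics/s3.png')[150:450,230:530]
b=cv2.resize(b,(400,400));cv2.imwrite('pics/c3.png',np.hstack([cv2.resize(a,(400,400)),b]))
"
```

```text
t 7.2 pos [ 0.5059 -0.271   0.2258] rot [1.7993e+02 1.0000e-02 7.1640e+01] q [ 0.21  0.48  0.26  1.77 -0.15  0.91  1.78] F [ 0.5  0.  -3.6] w 0.0147
shift [366.7 -95.3   4.1] turn [ 7.000e-02 -3.000e-02  5.814e+01]
```

View pics/c3.png

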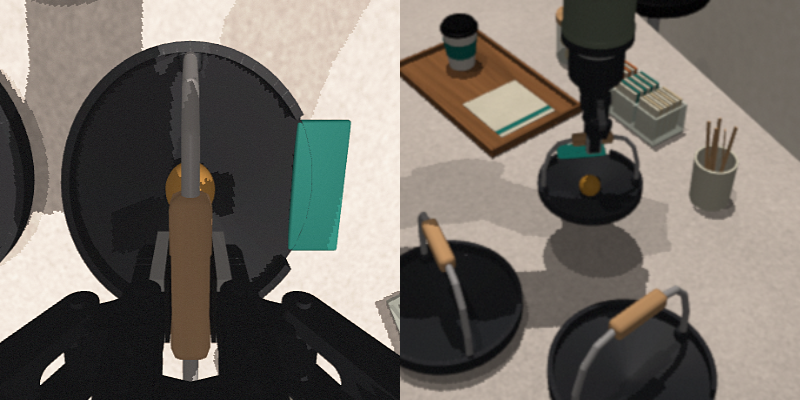

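Dish held level, with the ball centred in both views. I'll turn in place first.

Request:
arm_command(
  targets=[
    [0,0,0,0,0,1],
    [0,0,0,0,0,2],
    [0,0,0,0,0,3],
    [0,0,0,0,0,3],
    [0,0,0,0,0,3],
    [0,0,0,0,0,3],
    [0,0,0,0,0,3],
    [0,0,0,0,0,3],
  ],
)

```text
clock: 8.1
position: [0.5053, -0.2709, 0.2242]
tool_rot: [-3.141, 0.0, 0.863]
force: [0.9, 0.2, -4.1]
grip_width: 0.0144
```

Request:
arm_command(
  targets=[
    [0,0,0,0,0,3],
    [0,0,0,0,0,3],
    [0,0,0,0,0,3],
    [0,0,0,0,0,3],
    [0,0,0,0,0,3],
    [0,0,0,0,0,3],
    [0,0,0,0,0,3],
    [0,0,0,0,0,3],
  ],
)

```text
clock: 8.9
position: [0.5051, -0.2703, 0.223]
tool_rot: [-3.139, 0.002, 0.42]
force: [0.1, -0.5, -3.2]
grip_width: 0.0149
```

Request:
arm_command(
  targets=[
    [0,0,0,0,0,3],
    [0,0,0,0,0,3],
    [0,0,0,0,0,2],
    [0,0,0,0,0,2],
    [0,0,0,0,0,1],
    [0,0,0,0,0,1],
    [0,0,0,0,0,0.5],
    [0,0,0,0,0,0],
  ],
)

```text
clock: 9.7
position: [0.505, -0.2698, 0.222]
tool_rot: [-3.139, 0.004, 0.186]
force: [0.4, 0.7, -2.8]
grip_width: 0.0148
```

```bash
python3 -c "
from h import *
go([.531,.107,.2215],13.5)"
```

```text
t 9.7 pos [ 0.505  -0.2698  0.222 ] rot [-179.88    0.22   10.66] q [ 0.01  0.53  0.53  1.79 -0.32  0.92  0.87] F [ 0.4  0.7 -2.8] w 0.0148
shift [  95.2 -365.5    0.9] turn [-0.13  0.22 -2.84]
```

Request:
arm_command(
  targets=[
    [0.5,-2,0,0,0,-0.2],
    [1,-4,0,0,0,-0.2],
    [1.5,-6,0,0,0,-0.3],
    [2,-8,0,0,0,-0.3],
    [2.5,-9,0,0,0,-0.3],
    [2.6,-10,0,0,0,-0.3],
    [2.6,-10,0,0,0,-0.3],
    [2.6,-10,0,0,0,-0.3],
  ],
)

```text
clock: 10.5
position: [0.5079, -0.204, 0.2222]
tool_rot: [-3.139, 0.004, 0.228]
force: [-0.2, -0.2, -3.0]
grip_width: 0.0146
```

Request:
arm_command(
  targets=[
    [2.6,-10,0,0,0,0],
    [2.6,-10,0,0,0,0],
    [2.6,-10,0,0,0,0],
    [2.6,-10,0,0,0,0],
    [2.6,-10,0,0,0,0],
    [2.6,-10,0,0,0,0],
    [2.6,-10,0,0,0,0],
    [2.6,-10,0,0,0,0],
  ],
)

```text
clock: 11.3
position: [0.5102, -0.1133, 0.2224]
tool_rot: [-3.139, 0.003, 0.229]
force: [0.4, -0.9, -2.8]
grip_width: 0.0148
```

Request:
arm_command(
  targets=[
    [2.6,-10,0,0,0,0],
    [2.6,-10,0,0,0,0],
    [2.6,-10,0,0,0,0],
    [2.6,-10,0,0,0,0],
    [2.6,-10,0,0,0,0],
    [2.6,-10,0,0,0,0],
    [2.6,-10,0,0,0,0],
    [2.6,-10,0,0,0,0],
  ],
)

```text
clock: 12.1
position: [0.5124, -0.0232, 0.2226]
tool_rot: [-3.139, 0.003, 0.229]
force: [0.1, 0.2, -3.9]
grip_width: 0.015
```

```bash
python3 -c "
from h import *
go([.531,.107,.2215],13.5)"
```

```text
t 12.1 pos [ 0.5124 -0.0232  0.2226] rot [-1.7985e+02  1.7000e-01  1.3130e+01] q [-0.46  0.42  0.52  1.94 -0.28  0.86  0.44] F [ 0.1  0.2 -3.9] w 0.015
shift [  47.7 -122.6    1.3] turn [-0.15  0.17 -0.37]
```

Request:
arm_command(
  targets=[
    [3.5,-10,0,0,0,0],
    [4,-10,0,0,0,0],
    [4,-10,0,0,0,0],
    [4,-10,0,0,0,0],
    [4,-10,0,0,0,-0.1],
    [4,-9,0,0,0,-0.1],
    [3,-8,0,0,0,0],
    [3,-7,0,0,0,0],
  ],
)

```text
clock: 12.9
position: [0.5253, 0.0634, 0.2227]
tool_rot: [-3.139, 0.003, 0.234]
force: [-0.1, 0.8, -3.3]
grip_width: 0.0144
```

```bash
python3 -c "
from h import *
go([.531,.107,.2215],13.5)"
```

```text
t 12.9 pos [0.5253 0.0634 0.2227] rot [-1.7986e+02  1.7000e-01  1.3390e+01] q [-0.61  0.45  0.51  1.9  -0.28  0.87  0.28] F [-0.1  0.8 -3.3] w 0.0144
shift [ 15.7 -41.1   1.2] turn [-0.15  0.17 -0.11]
```

Request:
arm_command(
  targets=[
    [2.5,-6,0,0,0,0],
    [2,-5.5,0,0,0,0],
    [2,-5,0,0,0,0],
    [2,-4,0,0,0,0],
    [1,-3,0,0,0,0],
    [1,-3,0,0,0,0],
    [1,-2,0,0,0,0],
    [0.5,-1,0,0,0,0],
  ],
)

```text
clock: 13.7
position: [0.5306, 0.0976, 0.2226]
tool_rot: [-3.139, 0.003, 0.233]
force: [-0.3, -0.6, -3.7]
grip_width: 0.0146
```

Request:
arm_command(
  targets=[
    [0,0,0,0,0,0],
    [0,0,0,0,0,0],
    [0,0,0,0,0,0],
    [0,0,0,0,0,0],
  ],
)

```text
clock: 14.1
position: [0.5306, 0.0972, 0.2227]
tool_rot: [-3.139, 0.003, 0.233]
force: [-0.6, -0.5, -4.1]
grip_width: 0.0144
```

```bash
python3 -c "
from h import *
go([.531,.107,.2215],13.5)
fs={n:cam(n) for n in('wrist','side','top')}
def mk(f,lo,hi): 
    h=cv2.cvtColor(f['color'],cv2.COLOR_RGB2HSV);return cv2.inRange(h,lo,hi)
for n,f in fs.items():
    save(f,n+'4.png');P=cloud(f)
    for k,lo,hi in(('teal',(78,120,40),(98,255,255)),('wood',(5,90,90),(25,255,255)),('ball',(5,150,70),(28,255,255))):
        c,l,st,_=cv2.connectedComponentsWithStats(mk(f,lo,hi))
        for i in range(1,c):
            Q=P[l==i];Q=Q[~np.isnan(Q[:,0])]
            if len(Q)<60: continue
            md=np.median(Q,0)
            if np.hypot(*(md[:2]-[.53,.107]))>.15 or md[2]<.1: continue
            print(n,k,st[i],md.round(4),[np.round(x,1) for x in cv2.minAreaRect((Q[np.abs(Q[:,2]-md[2])<.008][:,:2]*1000).astype(np.float32))])
    # rim plane of dish
    V=f['color'].max(2)<70
    Q=P[V&(np.hypot(P[...,0]-.53,P[...,1]-.107)<.09)&(P[...,2]>.125)&(P[...,2]<.145)]
    if len(Q)>100:
        A=np.c_[Q[:,:2]-[.53,.107],np.ones(len(Q))];print(n,'rim',len(Q),np.linalg.lstsq(A,Q[:,2],rcond=None)[0].round(4))
a=cv2.imread('pics/wrist4.png');b=cv2.imread('pics/side4.png')[60:360,150:550]
cv2.imwrite('pics/c4.png',np.hstack([cv2.resize(a,(400,300)),cv2.resize(b,(400,300))]))
"
```

```text
t 14.1 pos [0.5306 0.0972 0.2227] rot [-179.88    0.19   13.34] q [-0.66  0.46  0.5   1.87 -0.29  0.88  0.22] F [-0.6 -0.5 -4.1] w 0.0144
shift [ 2.7 -9.4  1.2] turn [-0.12  0.19 -0.16]
wrist teal [ 431  180   72  130 7747] [0.6096 0.1214 0.1304] [array([610.4, 118.7]), array([34. , 77.2]), np.float64(13.2)]
wrist wood [ 291  227   56  193 8045] [0.5297 0.1048 0.232 ] [array([530.6,  99.7]), array([15.9, 59.5]), np.float64(13.4)]
wrist ball [291 227  17  38 373] [0.5188 0.1026 0.1391] [array([518.7, 100. ]), array([20.6,  7.5]), np.float64(67.4)]
wrist ball [330 227  17  39 379] [0.539  0.1072 0.1391] [array([540.5, 105.1]), array([ 7.5, 21.1]), np.float64(46.8)]
wrist rim 26940 [-0.0252 -0.0194  0.1302]
side teal [327 176  24  15 190] [0.6095 0.1145 0.1295] [array([609.4, 114.6]), array([32.9, 75.5]), np.float64(14.0)]
side ball [306 188  11  11  99] [0.527  0.0886 0.139 ] [array([528.7,  91. ]), array([25.1, 26.3]), np.float64(24.8)]
side rim 1074 [-0.0272 -0.024   0.133 ]
top teal [246 190  10  15 116] [0.6131 0.0867 0.1282] [array([616.2,  86.6]), array([31.9, 15.9]), np.float64(5.6)]
top rim 799 [-0.015  -0.0706  0.1281]
```

View pics/c4.png

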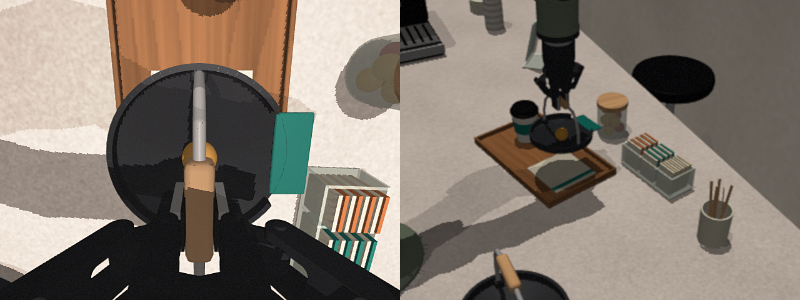

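View pics/top4.png

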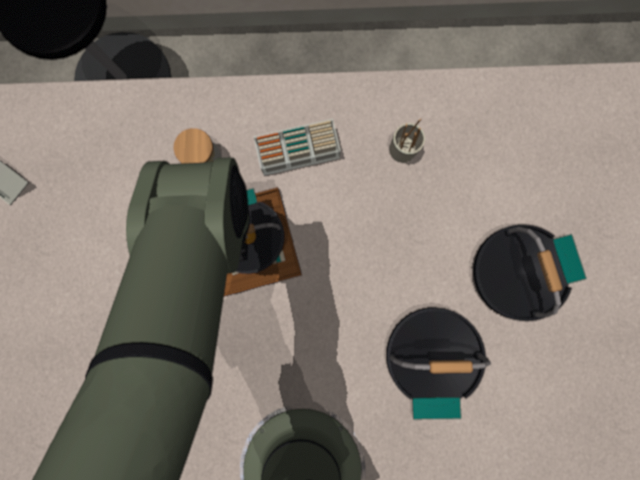

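Top view: the dish is over the tray at (262,240), the lip points up the image, and the arm hides the rest. Wrist and side views show the ball centred. About 9 mm remains.

Request:
arm_command(
  targets=[
    [0.3,-1,0.2,0,0,0],
    [0.5,-2,0.2,0,0,0],
    [0.5,-2,0.2,-0.1,0.1,-0.1],
    [0.3,-1.5,0.2,0,0.1,0],
    [0.3,-1,0,0,0,0],
    [0.2,-0.5,0,0,0,0],
    [0,0,0,0,0,0],
    [0,0,0,0,0,0],
  ],
)

```text
clock: 15.05
position: [0.5307, 0.1066, 0.2218]
tool_rot: [-3.141, -0.001, 0.235]
force: [0.3, 0.7, -3.8]
grip_width: 0.0145
```

Request:
arm_command(
  targets=[
    [0,0,0,0,0,0],
    [0,0,0,0,0,0],
    [0,0,0,0,0,0],
    [0,0,0,0,0,0],
    [0,0,0,0,0,0],
    [0,0,0,0,0,0],
    [0,0,0,0,0,0],
    [0,0,0,0,0,0],
  ],
)

```text
clock: 15.85
position: [0.5308, 0.1063, 0.2218]
tool_rot: [-3.141, -0.001, 0.235]
force: [0.8, 1.1, -3.0]
grip_width: 0.0146
```

```bash
python3 -c "
from h import *
import pickle
go([.531,.107,.2215],13.5)
def fit(f):
    P=cloud(f);h=cv2.cvtColor(f['color'],cv2.COLOR_RGB2HSV)
    m=cv2.inRange(h,(78,120,40),(98,255,255));_,l,st,_=cv2.connectedComponentsWithStats(m)
    l=cv2.erode((l==1+np.argmax(st[1:,4])).astype(np.uint8),np.ones((7,7)))
    Q=P[l>0];Q=Q[~np.isnan(Q[:,0])];c=Q.mean(0)
    k=np.linalg.lstsq(np.c_[Q[:,:2]-c[:2],np.ones(len(Q))],Q[:,2],rcond=None)[0]
    print('lip',c.round(4),'slope deg',np.degrees(np.arctan(k[:2])).round(2))
    m=cv2.inRange(h,(5,150,70),(28,255,255));Z=P[(m>0)&(np.abs(P[...,2]-c[2]-.008)<.012)]
    if len(Z):
        lo,hi=np.percentile(Z[:,:2],[1,99],axis=0);print('ball bbox mid',((lo+hi)/2).round(4),(hi-lo).round(4))
fit(pickle.load(open('w1.pkl','rb')))
f=cam('wrist');fit(f);save(f,'wrist5.png')
f=cam('side')
P=cloud(f);h=cv2.cvtColor(f['color'],cv2.COLOR_RGB2HSV)
m=cv2.inRange(h,(5,120,50),(20,255,190));m[P[...,2]>.03]=0
_,l,st,_=cv2.connectedComponentsWithStats(m);Q=P[(l==1+np.argmax(st[1:,4]))]
print('tray',cv2.minAreaRect((Q[Q[:,2]<.03][:,:2]*1000).astype(np.float32)))
"
```

```text
t 15.85 pos [0.5308 0.1063 0.2218] rot [-1.7998e+02 -3.0000e-02  1.3460e+01] q [-0.67  0.47  0.5   1.87 -0.29  0.88  0.2 ] F [ 0.8  1.1 -3. ] w 0.0146
shift [ 0.4 -0.6  0.3] turn [-0.02 -0.03 -0.04]
lip [ 0.5307 -0.1909  0.0228] slope deg [0.05 0.17]
ball bbox mid [ 0.4939 -0.1251] [0.1025 0.2925]
lip [0.6101 0.1298 0.1299] slope deg [-0.19  0.13]
ball bbox mid [0.5311 0.1112] [0.0302 0.0208]
tray ((509.50634765625, 188.5494842529297), (221.0072021484375, 365.0959777832031), 14.074663162231445)
```

View pics/wrist5.png

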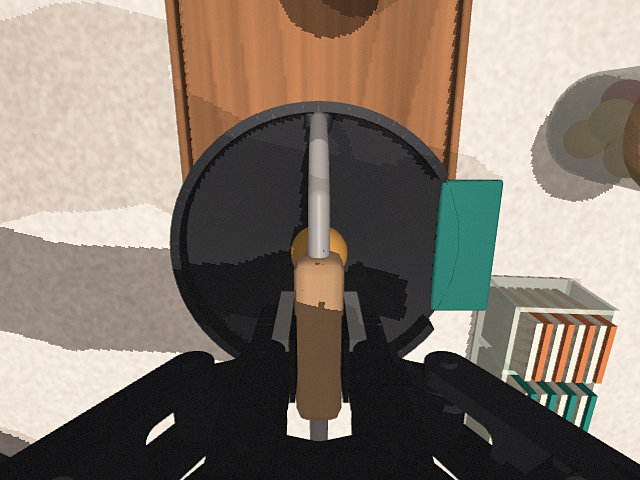

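The wrist view shows the ball in the middle at (320,250), the lip at (467,245) pointing squarely to the guest side, and the dish level. The tray hasn't moved. Handing in.

```bash
python3 -c "
from workcell import bot
print(bot.job_done())"
```

```text
the job is handed in; nothing more can be done
None
```

I picked up the smallest dish by its wooden grip and turned it about 58°, until the lip matched the askew tray's direction. It is now held still over the napkin, and I handed the job in at about 16 s.

The last checks, all within the roughly 2 mm camera accuracy except where noted:
- **Position:** the tool is at (0.531, 0.106), against a napkin centre measured at (0.531, 0.107).
- **Height:** the underside is about 0.107 m above the counter, which is 10 cm above the tray floor.
- **Direction:** tool yaw is 13.5°, against a tray direction measured between 13.4° and 14.1°.
- **Level:** the lip's slope is 0.2° or less.
- **Ball:** it is in the middle of the dish. Its measured centre is 5 mm off in y, but the handle hides part of the ball in that view.
- **Surroundings:** the tray measured in the same place at the end as at the start, to about 2 mm. The cup and the other things looked undisturbed in the pictures, but I did not re-measure them. The top camera's view of the cup was blocked by the arm.

No check failed. The grip opening reads 14.5 mm on the 16 mm grip, and it stayed steady throughout.

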